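Tip the offcut off the hopper lid and ease the lid shut

TASK

A wooden offcut is lying on one of the hopper's two lids: press that lid's lever right down with shut fingers so that the lid tips up and the offcut slides back into the catch tray, then let the lever up slowly, over three seconds or more, so that the lid closes without slamming, and move the hand clear. Work by the lever only: do not touch the lids, the offcut or the spacer ring, do not work the other lever (the ring must stay on its lid), and do not grasp or shift anything else.

Things in the scene. Friction and masses are not known exactly. Their poses are not given: they have to be found in the camera images.
- hopper: twin chip hopper, grey sheet-metal box 140 deep (x), 320 wide (y), 110 tall, fixed. Origin: centre of its underside, at table height; its x points from the lever side (near the robot) to the tray side, y left, z up. A wall at y = 0 splits it into left (+y) and right (-y) halves, each with its own lid and press lever
- offcut_center (a point): centre of the wooden offcut: a plain pale wood block 36 x 60 x 18 tall, 30 g, lying loose on one of the two lids (left or right, it varies), some way from the lid's middle and turned a little; it slides off the hinge edge into the tray when its lid is steep (by about 1.0 rad)
- spacer: aluminium spacer ring lying flat on the other lid: 48 outside diameter, 24 bore, 18 tall. Origin: centre of its underside
- left_pad (a point): centre of the upper face of the left lever's black press pad (44 along the lever, 46 across, 8 thick). Its arm points from the hopper front to the robot, sloping up 0.3 rad at rest, and pivots about an axis along y at hopper x = -80, y = +80, z = 75, 130 from the pad centre: at rest the pad is at x = -204, z = 113; fully down (arm sloping down 0.2 rad) at x = -207, z = 49
- left_lever (a joint): angle of the left lever, 0 = at rest (pad up), 0.5 = fully down at its stop. It is geared to the left lid. Some 4 to 12 N on the pad lifts the lid and holds it; let go, it springs back at once and the lid slams
- left_lid (a joint): angle of the left lid: 0 shut, 1.15 fully up, always 2.3 times its lever's angle. A flat aluminium plate 146 long (x), 150 wide, top at hopper z = 117 when shut, hinged on an axis along y at hopper x = 70, y = +80, z = 111; its robot-side edge rises. It falls by its own weight, and slams if faster than 1.5 rad/s in the last 0.5 rad; a lowering spread evenly over 3 s is safe
- right_pad (a point): centre of the upper face of the right lever's black press pad (44 along the lever, 46 across, 8 thick). Its arm points from the hopper front to the robot, sloping up 0.3 rad at rest, and pivots about an axis along y at hopper x = -80, y = -80, z = 75, 130 from the pad centre: at rest the pad is at x = -204, z = 113; fully down (arm sloping down 0.2 rad) at x = -207, z = 49
- right_lever (a joint): angle of the right lever, 0 = at rest (pad up), 0.5 = fully down at its stop. It is geared to the right lid. Some 4 to 12 N on the pad lifts the lid and holds it; let go, it springs back at once and the lid slams
- right_lid (a joint): angle of the right lid: 0 shut, 1.15 fully up, always 2.3 times its lever's angle. A flat aluminium plate 146 long (x), 150 wide, top at hopper z = 117 when shut, hinged on an axis along y at hopper x = 70, y = -80, z = 111; its robot-side edge rises. It falls by its own weight, and slams if faster than 1.5 rad/s in the last 0.5 rad; a lowering spread evenly over 3 s is safe
- star_knob: bystander, to be left alone: loose black star-shaped clamping knob, 48 wide, 32 tall, standing between the two lever pads
- guide_roller: bystander, to be left alone: steel flanged guide roller standing on end, 56 diameter, 40 tall
- oil_bottle: bystander, to be left alone: white oil bottle, 52 diameter, 110 tall
- bearing: bystander, to be left alone: steel bearing ring lying flat, 52 diameter, 15 tall
- wrench: bystander, to be left alone: steel wrench lying flat, 160 long
- screwdriver: bystander, to be left alone: screwdriver with black handle lying flat
- screw_cup: bystander, to be left alone: open steel bowl, 70 across, 50 tall
- offcut: the same wooden offcut; origin: centre of its underside (60 side along its y). It is to end in the one open steel catch tray fixed behind the hopper, across both halves: in the hopper frame inside from x = 70 to 205, y = -155 to 155, floor z = 18, rim z = 100
There are look-alikes about, which are no part of the job. What is shaped like the spacer but green or yellow is not meant.

How it is judged:
By the outcome, as a careful person would: the job done as asked, in the order asked, and still so for the second after the job is handed in, with the robot touching nothing.
It also fails if it takes over 42 s, if anything falls off the work surface, if the arm or the gripper's body presses on something with over 40 N, if the wrist force passes 120 N, or if a joint passes its speed limit or range.

ROBOT

A 7-joint arm with a two-finger parallel gripper is mounted at the origin on the work surface. World frame = base frame: x ahead of the robot, y to its left, z up, the work surface at z = 0. Lengths are in m, angles in rad, forces in N, time in s.
With the tool pointing down it reaches from about 0.4 to 0.85 m from the base axis. Payload 4.5 kg.
Tool frame: the origin (TCP) lies on the centre line of the jaws, within the pads' length; the fingertips stand r.tcp_to_tips ahead of it and the grasp point (between the pads) lies 11 mm behind it (r.tcp_to_tips is the distance from the TCP to the fingertips, in m); y points along the fingers, x is the direction in which the jaws open and shut, and the axes are right-handed (so a half turn about y gives the same grasp; the last joint's range is limited). The gripper opens to 88 mm and grips with 3 to 60 N. Pads are 18 mm wide; open, the fingers measure 123 mm over their backs; the gripper's body (75 mm by 187 mm) begins 45 mm behind the grasp point.
Start: joints at [1.344, 0.689, -0.195, 1.565, 0.157, 0.902, -0.215], TCP at [0.161, -0.604, 0.226] pointing down, gripper open.
Joint ranges: [-3.01, 3.01], [-0.46, 2.08], [-1.47, 1.51], [0.13, 2.56], [-1, 4.14], [0.04, 2.09], [-2.66, 2.66]. Speed limits (rad/s): [2.57, 2.57, 3.14, 3.14, 3.14, 3.14, 3.14].

INTERFACE

Orientations are given as a unit quaternion [x, y, z, w].
In Python, from plant import r gives the robot as it stands. The module is installed in compiled form; this text tells all that it offers.
- The arm moves only by the shell command python3 -m inch 'ROWS' [OPENING] [FORCE]. ROWS is text: rows parted by semicolons, each of 4 numbers parted by spaces: the shift along the tool's x, y, z in mm, then the turn about the tool's y in degrees. In form: x y z spin; .... A call has 1 to 10 rows; each row is the pose to reach, as a shift and turn from the pose commanded when the call began, along the tool's axes at that moment; what a row does not reach only later rows make up. A row lasts 1/10 s, in which the tool goes at most 50 mm and 8.59 degrees, less where a joint would pass 70% of its speed; a pose out of reach is approached as far as the arm can. A call with a gripper value outside its range is refused whole. OPENING is the gripper command: -1 is shut, 1 is fully open, values between are in proportion, set as the call begins (- or left out, the last holds). The fingers move at their own pace and stop on an object; FORCE is the grip in N (left out, the last holds). Time passes only in rows, so rows that repeat a pose let the fingers close. It gives the time, the measured TCP pose, the force and the opening at its end, in the units of the state.
- r.get_state(): the state, without advancing time (a new reading comes with each control period).
- r.snapshot(name): name is "scene" or "top" or "wrist"; returns a dict with "frame" (384x512x3 uint8, red, green, blue), "intrinsics" (3x3 intrinsics, pixels), "R" (3x3) and "t" (3): a world point X has camera coordinates R X + t. Camera axes: x right, y down, z forward; pixel columns grow to the right and rows downward; lengths in m; the calibration is good to about 2 mm. The wrist camera is an equidistant fisheye: a pixel r from the principal point sees the ray r / f radians off the axis. A picture is of the moment at which its call begins. There is no depth.
- r.finish_job(): hands the job in, once; it reports no verdict.
Trained networks look in the newest picture that a camera, given by its name, has taken for a name from the list of things; names that differ only in an ending like _2 or _b are one class to them, and where a whole thing is asked for, a point or a joint stands for the part that bears it (a point fixed in the world has none). Each returns a list of dicts, best first, with "p" (0 to 1); they miss things now and then, are a little off and sometimes report something else, mostly with a low value. They report only what shows in the picture. A call takes as long as a camera call. They do not tell look-alikes from the thing itself.
- r.trace(camera, name): "region" (384x512 bool, what is visible of it) and "centre" ([row, column] in pixels, amid what is visible of it).
- r.tip_of(camera, name): "centre" ([row, column] in pixels: a listed point, or the origin of a listed thing).
The state is a dict: "clock": time; "q": joint angles; "qd": joint speeds; "joint_torque": joint torques, N m; "tool_pos": TCP position; "eef_rot": TCP orientation; "contact_force": force on the tool from outside, world axes, zero at the start; "moment": the same for the moment, N m; "opening": opening from 0.0 (shut) to 1.0 (fully open).
Only numpy, scipy, OpenCV 4.12 (cv2) and the standard library are available. Lean on these libraries where they do the work, as an engineer would, in place of code of your own. Each camera call takes 0.05 s, during which the arm holds its last target.

## Working session

There is one attempt and no reset: what is moved stays moved. The work goes in short steps, Python scripts to look and compute and a shell command to move; the robot and the scene stay as the last step left them, time stands still between calls to the robot, and variables do not carry over. Pictures are saved under pics/ and viewed, and the job is handed in when it is done.

```bash
mkdir -p pics
python3 - <<'E'
from plant import r
import cv2
s=r.get_state(); print(s, r.tcp_to_tips)
for n in("scene","top"):
    d=r.snapshot(n); cv2.imwrite(f"pics/{n}1.png",d["frame"][:,:,::-1])
    print(n,d["intrinsics"].tolist(),d["R"].tolist(),d["t"].tolist())
    for k in("hopper","left_pad","right_pad","offcut_center","spacer","star_knob"):
        print(k,[(round(x["p"],2),[round(float(v),1) for v in x["centre"]]) for x in r.tip_of(n,k)][:3])
E
```

```text
{'clock': 0.0, 'q': array([ 1.34379328,  0.68994323, -0.19450847,  1.56634652,  0.15729562,
        0.90247631, -0.21508756]), 'qd': array([-0.00017947,  0.00032467, -0.00019316, -0.00032472, -0.0001832 ,
        0.00063171, -0.00160775]), 'joint_torque': array([-1.64585476e-04, -5.27559364e+01, -1.26688186e+00, -1.53427577e+01,
       -5.25835762e-02,  6.54370553e-03,  1.76000049e-04]), 'tool_pos': array([ 0.16094293, -0.60325269,  0.22523467]), 'eef_rot': array([-0.56044398,  0.43124006, -0.43018652,  0.56113644]), 'contact_force': array([-0.41642577, -0.12758476, -0.55454464]), 'moment': array([0.02843355, 0.01973998, 0.02689211]), 'opening': 0.9993652057806761} 0.008
scene [[407.09077259844935, 0.0, 258.37357150932326], [0.0, 407.09077259844935, 197.85012745023494], [0.0, 0.0, 1.0]] [[0.8603266984769173, 0.5097136024767606, -0.005478625554872854], [0.3222655800628986, -0.5522046572634411, -0.768905008699572], [-0.3949466644934871, 0.6597439351344797, -0.6393395594351569]] [-0.5019330343560772, -0.10556050659110032, 1.678583689925063]
hopper [(0.98, [236.2, 271.2]), (0.52, [195.9,
[... 253 characters left out ...]
b [(0.4, [229.8, 217.0])]
top [[494.91450306931, 0.0, 257.2688951312386], [0.0, 494.91450306931, 193.3096585385818], [0.0, 0.0, 1.0]] [[-0.011248485218201824, -0.9999133375285143, -0.006840249475243208], [-0.9812318198757641, 0.012354750105023796, -0.19243564070394648], [0.19250347332864376, 0.004547260981083576, -0.9812857561250841]] [0.0063141235030580965, 0.6081756514358371, 2.113484237032096]
hopper [(0.83, [182.8, 267.6]), (0.26, [212.9, 386.4])]
left_pad [(0.5, [226.6, 262.1])]
right_pad [(0.54, [228.4, 266.5]), (0.51, [217.1, 302.8])]
offcut_center [(0.66, [188.1, 248.9])]
spacer [(0.66, [174.6, 344.1]), (0.6, [173.0, 285.8]), (0.53, [161.7, 325.2])]
star_knob [(0.52, [222.4, 283.1])]
```

Run:
```python
import cv2
for n,(a,b,c,d) in {"scene":(100,340,120,440),"top":(100,300,140,400)}.items():
    im=cv2.imread(f"pics/{n}1.png")[a:b,c:d]
    cv2.imwrite(f"pics/{n}1c.png",cv2.resize(im,(0,0),fx=2.5 if n=="scene" else 3,fy=2.5 if n=="scene" else 3,interpolation=cv2.INTER_CUBIC))
```

```text
(no output)
```

View pics/scene1c.png

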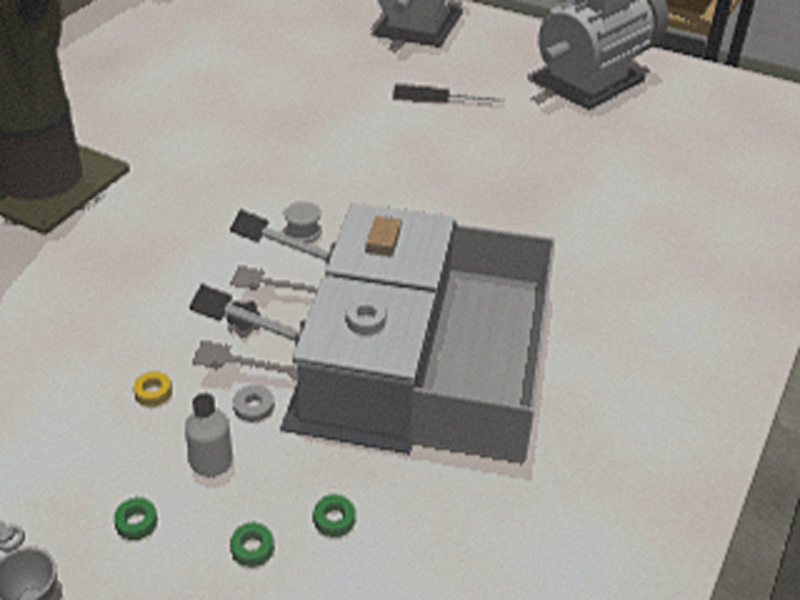

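View pics/top1c.png

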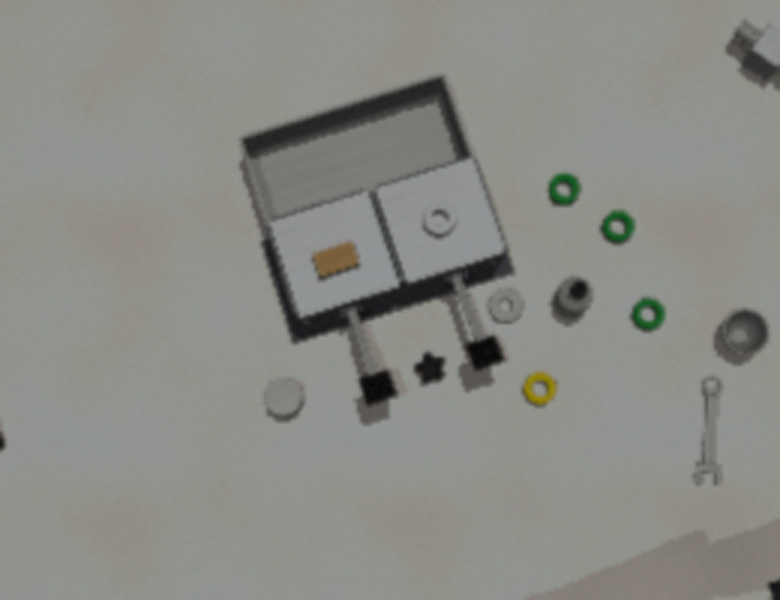

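View pics/scene1.png

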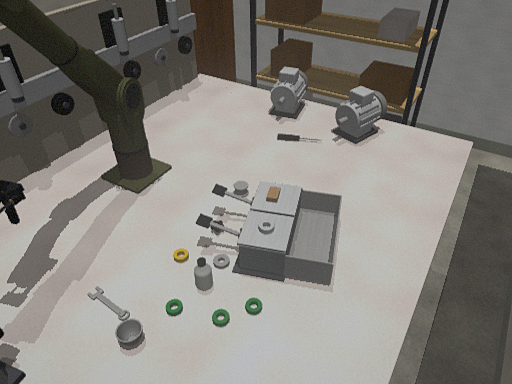

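The offcut lies on the left lid (scene px ≈ [194,273], top ≈ [186,252]) and the ring on the right lid, so the left lever is the one. Possible mix-ups:
- Pads: left pad scene ≈ [190,220] / top ≈ [229,266]; right pad scene ≈ [221,204] / top ≈ [217,302].
- Pad shadows: scene ≈ [211,218] and [241,205].
- Black star knob: top ≈ [222,283].

Next I'll fit the hopper pose.

```bash
cat > h.py <<'E'
import numpy as np
from scipy.spatial.transform import Rotation as Ro
K={}
K["scene"]=(np.array([[407.09077,0,258.37357],[0,407.09077,197.85013],[0,0,1]]),np.array([[0.8603266984769173, 0.5097136024767606, -0.005478625554872854], [0.3222655800628986, -0.5522046572634411, -0.768905008699572], [-0.3949466644934871, 0.6597439351344797, -0.6393395594351569]]),np.array([-0.5019330343560772, -0.10556050659110032, 1.678583689925063]))
K["top"]=(np.array([[494.9145,0,257.2689],[0,494.9145,193.30966],[0,0,1]]),np.array([[-0.011248485218201824, -0.9999133375285143, -0.006840249475243208], [-0.9812318198757641, 0.012354750105023796, -0.19243564070394648], [0.19250347332864376, 0.004547260981083576, -0.9812857561250841]]),np.array([0.0063141235030580965, 0.6081756514358371, 2.113484237032096]))
def proj(n,X):
    k,R,t=K[n]; c=k@(R@X+t); return c[:2]/c[2]
def hw(p,X): # hopper->world
    c,s=np.cos(p[2]),np.sin(p[2]); X=np.asarray(X,float)
    return np.array([p[0]+c*X[0]-s*X[1],p[1]+s*X[0]+c*X[1],X[2]])
E
python3 - <<'E'
from h import *
import cv2
from scipy.optimize import least_squares
ims={n:cv2.imread(f"pics/{n}1.png") for n in K}
def dark(n,x,y,w=9):
    g=cv2.cvtColor(ims[n],cv2.COLOR_BGR2GRAY).astype(float)
    x0,y0=int(x)-w,int(y)-w; p=g[y0:y0+2*w+1,x0:x0+2*w+1]
    m=(p<65).astype(np.uint8); nn,l,st,c=cv2.connectedComponentsWithStats(m)
    i=1+np.argmax(st[1:,4]); print(n,x,y,st[i],c[i]+[x0,y0]); return c[i]+[x0,y0]
T=lambda x,y:np.array([x/3+140,y/3+100]); S=lambda x,y:np.array([x/2.5+120,y/2.5+100])
LP=[-.204,.08,.113];RP=[-.204,-.08,.113]
pl={"top":dark("top",266,229),"scene":dark("scene",219.6,190)}
pr={"top":dark("top",301.7,217.3),"scene":dark("scene",204.4,220.8)}
obs=[]
for n in K: obs+=[(n,LP,pl[n]),(n,RP,pr[n])]
lid={"fl":[-.076,.155,.117],"rl":[.07,.155,.117],"fr":[-.076,-.155,.117],"rr":[.07,-.155,.117]}
obs+=[("top",lid["fl"],T(298,318)),("top",lid["rl"],T(270,218)),("top",lid["fr"],T(507,253)),("top",lid["rr"],T(473,158)),
("scene",lid["fl"],S(352,205)),("scene",lid["rl"],S(454,217)),("scene",lid["fr"],S(296,363)),("scene",lid["rr"],S(415,374))]
f=lambda p:np.concatenate([proj(n,hw(p,X))-o for n,X,o in obs])
s=least_squares(f,[.75,0,.3],loss="soft_l1"); print(s.x); print(f(s.x).reshape(-1,2).round(1))
print("LP",hw(s.x,LP),"down",hw(s.x,[-.207,.08,.049]),"RP",hw(s.x,RP))
# triangulate pads
for q in(pl,pr):
    g=lambda X:np.concatenate([proj(n,X)-q[n] for n in K]); t=least_squares(g,[.6,0,.1]); print("tri",t.x,g(t.x).round(2))
E
```

```text
top 266 229 [ 3  4 12 11 99] [265.22222222 228.87878788]
scene 219.6 190 [ 2  4 15 11 68] [218.95588235 190.30882353]
top 301.7 217.3 [ 3  4 13 12 98] [300.80612245 217.31632653]
scene 204.4 220.8 [ 1  3 16 14 89] [203.52808989 220.73033708]
[ 0.66625164 -0.0508291   0.30184741]
[[ 0.3 -0.8]
 [ 0.4 -0.5]
 [ 0.5 -0.8]
 [ 0.8 -0.8]
 [ 0.2 -1.1]
 [-0.6  0.4]
 [-0.5 -1.5]
 [-0.1 -1.1]
 [-0.6 -1.2]
 [-0.3 -0.3]
 [-2.  -2.4]
 [-1.   1.4]]
LP [ 0.44769194 -0.03509205  0.113     ] down [ 0.44482757 -0.0359839   0.049     ] RP [ 0.49525747 -0.18785827  0.113     ]
tri [ 0.44490693 -0.03318151  0.10707158] [ 0.03 -0.01  0.03  0.03]
tri [ 0.49191952 -0.18539486  0.1076083 ] [ 0.13 -0.02  0.13  0.13]
```

```bash
cat > go.py <<'E'
from plant import r
from h import *
import sys
s=r.get_state(); R=Ro.from_quat(s["eef_rot"]).as_matrix(); p=s["tool_pos"]
print("t",round(s["clock"],2),"p",p.round(4),"F",s["contact_force"].round(1),"open",round(s["opening"],3))
print(R.round(3).tolist())
tgt=np.array(list(map(float,sys.argv[1:4])))
print("shift mm",(R.T@(tgt-p)*1000).round(1))
psi=0.3018
for nm,a in(("x||hop x",psi),("x||hop y",psi+np.pi/2)):
    d=R.T@np.array([np.cos(a),np.sin(a),0]); # turn about y taking x to d: Ry(th)x=(c,0,-s)
    th=np.degrees(np.arctan2(-d[2],d[0])); print(nm,round((th+90)%180-90,1))
E
python3 go.py .446 -.034 .2
```

```text
t 0.7 p [ 0.1612 -0.6039  0.2261] F [0.8 0.3 0. ] open 1.0
[[0.258, 0.0, 0.966], [-0.966, -0.0, 0.258], [0.0, -1.0, 0.0]]
shift mm [-477.2   26.   422.1]
x||hop x 87.7
x||hop y -2.3
```

```bash
python3 -m inch '-12 0 10 0; -40 0 35 0; -70 0 62 0; -100 0 88 0; -135 0 119 0; -170 0 150 0; -205 0 181 0; -240 0 212 -1; -270 0 239 -2; -290 0 257 -2' -1 10; python3 go.py .446 -.034 .2
```

```text
clock: 1.7
tool_pos: [0.3361, -0.2546, 0.2263]
eef_rot: [-0.569, 0.42, -0.42, 0.569]
contact_force: [0.2, -0.6, 0.7]
opening: 0.118
t 1.7 p [ 0.3361 -0.2546  0.2263] F [ 0.2 -0.6  0.7] open 0.118
[[0.295, 0.001, 0.955], [-0.955, 0.0, 0.295], [-0.0, -1.0, 0.001]]
shift mm [-178.4   26.5  170.1]
x||hop x 89.9
x||hop y -0.1
```

```bash
python3 -m inch '-20 0 19 0; -55 0 52 0; -90 0 86 0; -125 0 119 0; -152 0 145 0; -170 10 162 0; -178 16 170 0; -178 20 170 0; -178 20 170 0' -1 ; python3 go.py .446 -.034 .2
python3 - <<'E'
from plant import r
import cv2
for n in("scene","wrist"):
    d=r.snapshot(n); f=d["frame"][:,:,::-1]
    if n=="scene": f=cv2.resize(f[140:280,160:350],(0,0),fx=4,fy=4,interpolation=cv2.INTER_CUBIC)
    cv2.imwrite(f"pics/{n}2.png",f)
E
```

```text
clock: 2.6
tool_pos: [0.4443, -0.039, 0.2055]
eef_rot: [0.569, -0.422, 0.421, -0.567]
contact_force: [0.1, 0.0, 0.5]
opening: 0.005
t 2.6 p [ 0.4443 -0.039   0.2055] F [0.1 0.  0.5] open 0.005
[[0.29, -0.002, 0.957], [-0.957, -0.001, 0.29], [0.0, -1.0, -0.002]]
shift mm [-4.3  5.5  3.1]
x||hop x 89.6
x||hop y -0.4
```

View pics/scene2.png

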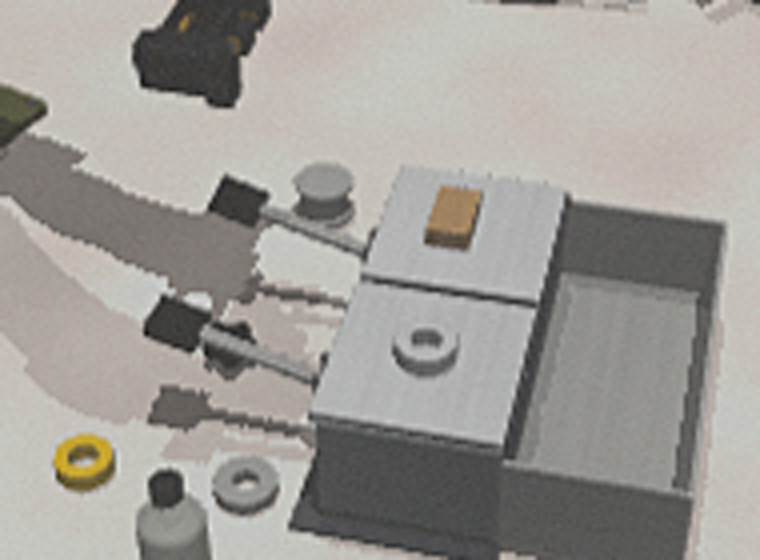

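View pics/wrist2.png

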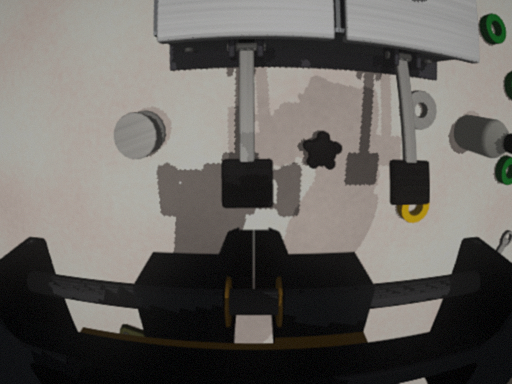

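The left pad sits at wrist px (247,183) and the shut fingertips at about (253,230); the offcut and ring have not moved. I'll check the pad position against the wrist image.

Run:
```python
from plant import r
from h import *
d=r.snapshot("wrist"); k=np.array(d["intrinsics"]);R=np.array(d["R"]);t=np.array(d["t"])
print(r.get_state()["tool_pos"])
f=k[0,0]; C=-R.T@t
def ray(u,v):
    dx=np.array([u-k[0,2],v-k[1,2]]); n=np.hypot(*dx); a=n/f
    return R.T@np.array([*(np.sin(a)*dx/n),np.cos(a)])
def pr(X):
    c=R@X+t; a=np.arctan2(np.hypot(c[0],c[1]),c[2]); return k[:2,2]+f*a*c[:2]/np.hypot(c[0],c[1])
for z in(.107,.113):
  for uv in((247,183),(410,182)):
    w=ray(*uv); print(z,uv,(C+w*(z-C[2])/w[2]).round(4))
T=r.get_state()["tool_pos"]
print("tip px",pr(T-[0,0,.008]), "axis at pad z",pr(np.array([T[0],T[1],.113])))
for n in r.tip_of("wrist","left_pad")[:3]: print(n["p"],n["centre"])
```

```text
[ 0.44486869 -0.03931775  0.20617823]
0.107 (247, 183) [ 0.4459 -0.0336  0.107 ]
0.107 (410, 182) [ 0.4941 -0.1883  0.107 ]
0.113 (247, 183) [ 0.4477 -0.0332  0.113 ]
0.113 (410, 182) [ 0.4947 -0.1843  0.113 ]
tip px [252.68747382 228.98644294] axis at pad z [252.686349  187.7746975]
0.57 [181.3, 244.7]
```

```bash
python3 -m inch '-2 10 1 0; -5 30 3 0; -5 50 3 0; -5 65 3 0; -5 72 3 0; -5 75 3 0' - ; python3 go.py .446 -.034 .121
```

```text
clock: 3.4
tool_pos: [0.4465, -0.0321, 0.1303]
eef_rot: [0.568, -0.421, 0.421, -0.568]
contact_force: [0.3, 0.8, 0.9]
opening: 0.002
t 3.4 p [ 0.4465 -0.0321  0.1303] F [0.3 0.8 0.9] open 0.002
[[0.291, -0.001, 0.957], [-0.957, -0.0, 0.291], [-0.0, -1.0, -0.001]]
shift mm [ 1.7  9.3 -1. ]
x||hop x 89.6
x||hop y -0.4
```

```bash
python3 -m inch '1 4 0 0; 1 8 0 0; 1 12 0 0; 1 16 0 0; 1 20 0 0; 1 24 0 0; 1 26 0 0; 1 27 0 0' - ; python3 go.py .446 -.034 .055
python3 - <<'E'
from plant import r
import cv2
d=r.snapshot("scene"); f=d["frame"][:,:,::-1]
cv2.imwrite("pics/scene3.png",cv2.resize(f[140:280,160:350],(0,0),fx=4,fy=4,interpolation=cv2.INTER_CUBIC))
E
```

```text
clock: 4.2
tool_pos: [0.447, -0.0329, 0.1038]
eef_rot: [0.568, -0.421, 0.421, -0.568]
contact_force: [-0.6, -0.2, 3.6]
opening: 0.004
t 4.2 p [ 0.447  -0.0329  0.1038] F [-0.6 -0.2  3.6] open 0.004
[[0.291, -0.0, 0.957], [-0.957, -0.0, 0.291], [0.0, -1.0, -0.0]]
shift mm [ 0.7 48.8 -1.2]
x||hop x 89.7
x||hop y -0.3
```

View pics/scene3.png

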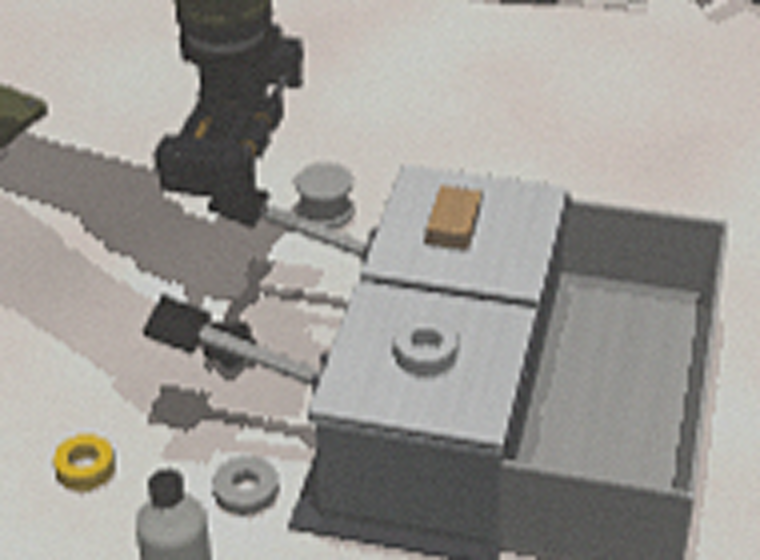

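Run:
```python
from plant import r
from h import *
import cv2
for n in("wrist","scene"):
    d=r.snapshot(n); f=d["frame"][:,:,::-1]
    if n=="scene": f=cv2.resize(f[160:220,190:290],(0,0),fx=8,fy=8,interpolation=cv2.INTER_CUBIC)
    else: f=cv2.resize(f[100:300,130:400],(0,0),fx=2.9,fy=2.9)
    cv2.imwrite(f"pics/{n}4.png",f)
T=r.get_state()["tool_pos"]; print(T,r.get_state()["contact_force"])
print(proj("scene",T-[0,0,.008]),proj("scene",np.array([.446,-.034,.113])))
```

```text
[ 0.44708555 -0.03290611  0.1040883 ] [-0.59739189 -0.01202053  0.16884784]
[219.75726034 192.91750105] [218.99453164 189.19180294]
```

View pics/wrist4.png

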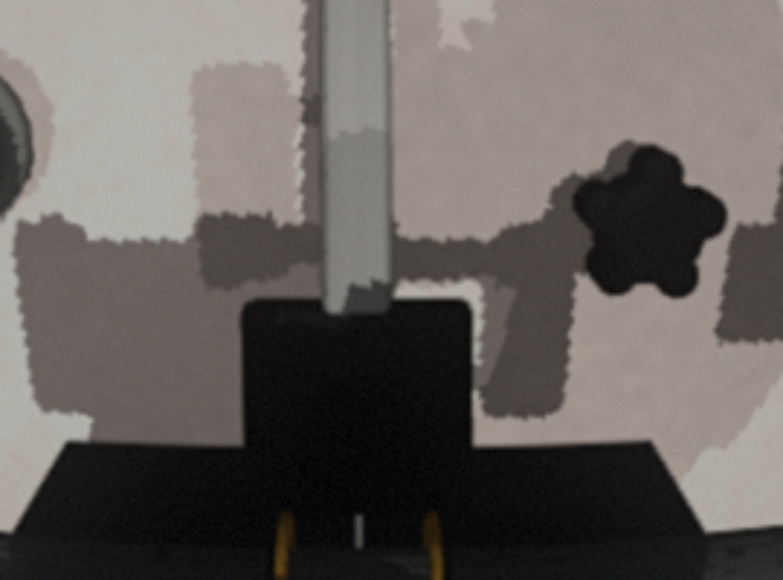

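View pics/scene4.png

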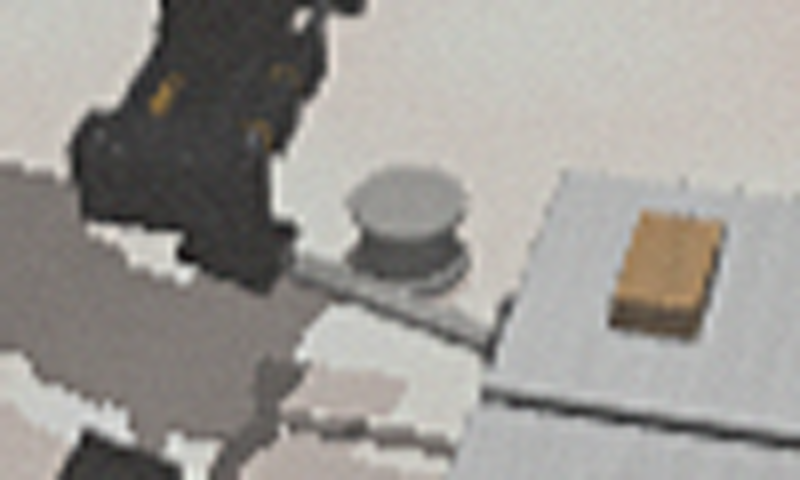

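Laterally the fingers are centred on the pad (crop x ≈ 358 within 243–472). There is hardly any force and the lid is still shut. I'll continue slowly and keep watching.

```bash
python3 -m inch '0 3 0 0; 0 6 0 0; 0 9 0 0; 0 12 0 0; 0 12 0 0' -
python3 - <<'E'
from plant import r
import cv2
d=r.snapshot("scene"); f=d["frame"][:,:,::-1]
print(r.get_state()["contact_force"],r.get_state()["tool_pos"])
cv2.imwrite("pics/scene5.png",cv2.resize(f[150:250,190:330],(0,0),fx=5,fy=5,interpolation=cv2.INTER_CUBIC))
E
```

```text
clock: 4.85
tool_pos: [0.4462, -0.0333, 0.0919]
eef_rot: [0.569, -0.421, 0.421, -0.568]
contact_force: [-2.0, -0.8, 4.2]
opening: 0.007
[-2.08911032  0.25692199  4.07001504] [ 0.44632922 -0.0332774   0.09199412]
```

View pics/scene5.png

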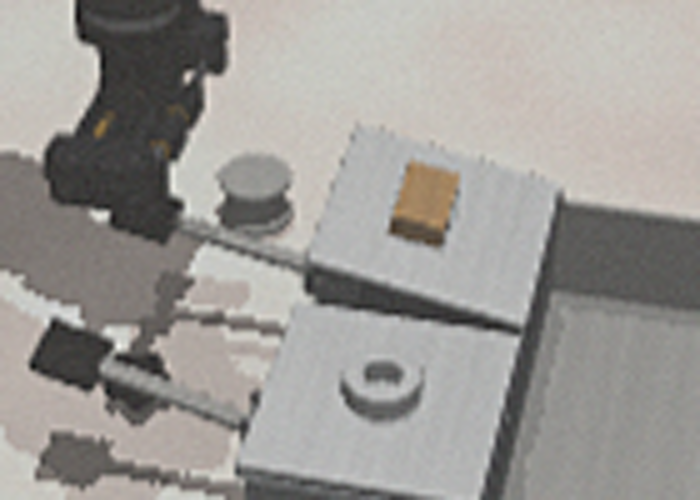

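The lid is lifting (front edge raised, offcut still on it) at about 4 N. Continuing to the stop.

```bash
python3 -m inch '0 4 0 0; 0 8 0 0; 0 12 0 0; 0 16 0 0; 0 20 0 0; 0 24 0 0; 0 28 0 0; 0 31 0 0; 0 33 0 0; 0 33 0 0' -
python3 - <<'E'
from plant import r
import cv2
d=r.snapshot("scene"); f=d["frame"][:,:,::-1]
print(r.get_state()["contact_force"],r.get_state()["tool_pos"])
cv2.imwrite("pics/scene6.png",cv2.resize(f[130:270,190:350],(0,0),fx=4,fy=4,interpolation=cv2.INTER_CUBIC))
E
```

```text
clock: 5.9
tool_pos: [0.4475, -0.0327, 0.0587]
eef_rot: [-0.568, 0.421, -0.421, 0.568]
contact_force: [-1.6, -0.9, 1.3]
opening: 0.007
[-1.04554555 -1.30805532  2.3888708 ] [ 0.4475123  -0.0327278   0.05887181]
```

View pics/scene6.png

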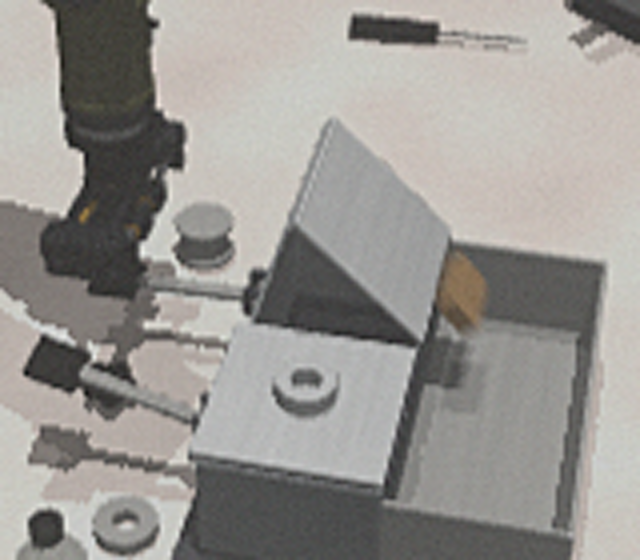

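The offcut is dropping over the hinge edge into the tray, but the lever is not quite at its stop yet. Pressing on gently.

```bash
python3 -m inch '0 2 0 0; 0 4 0 0; 0 6 0 0; 0 8 0 0; 0 9 0 0; 0 9 0 0' - ; python3 -m inch '0 1 0 0; 0 2 0 0; 0 3 0 0; 0 3 0 0'
python3 - <<'E'
from plant import r
import cv2
d=r.snapshot("scene"); f=d["frame"][:,:,::-1]
print(r.get_state()["contact_force"],r.get_state()["tool_pos"])
cv2.imwrite("pics/scene7.png",cv2.resize(f[130:270,190:350],(0,0),fx=4,fy=4,interpolation=cv2.INTER_CUBIC))
E
```

```text
clock: 6.55
tool_pos: [0.4481, -0.0326, 0.0499]
eef_rot: [-0.568, 0.42, -0.421, 0.569]
contact_force: [-0.2, 0.7, 2.6]
opening: 0.005
clock: 6.95
tool_pos: [0.4472, -0.033, 0.0469]
eef_rot: [0.568, -0.421, 0.421, -0.568]
contact_force: [0.1, 0.3, 0.9]
opening: 0.006
[0.93596237 0.0431988  2.26855834] [ 0.44704223 -0.03303903  0.04692327]
```

View pics/scene7.png

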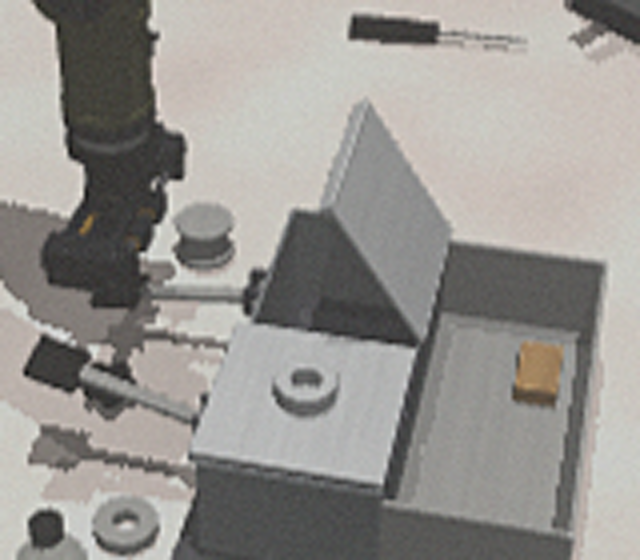

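```bash
python3 -m inch '0 2 0 0; 0 4 0 0; 0 4 0 0'; python3 -m inch '0 2 0 0; 0 4 0 0; 0 4 0 0';  python3 - <<'E'
from plant import r
import cv2
d=r.snapshot("scene"); f=d["frame"][:,:,::-1]
print(r.get_state()["contact_force"],r.get_state()["tool_pos"])
cv2.imwrite("pics/scene8.png",cv2.resize(f[130:270,190:350],(0,0),fx=4,fy=4,interpolation=cv2.INTER_CUBIC))
E
```

```text
clock: 7.3
tool_pos: [0.4467, -0.0331, 0.0427]
eef_rot: [0.568, -0.421, 0.421, -0.568]
contact_force: [0.4, 0.2, 0.6]
opening: 0.005
clock: 7.6
tool_pos: [0.4472, -0.0329, 0.0391]
eef_rot: [-0.568, 0.421, -0.421, 0.568]
contact_force: [0.6, 0.8, 4.8]
opening: 0.001
[-1.02737158  0.46263464  5.10887279] [ 0.44718642 -0.032944    0.0391471 ]
```

View pics/scene8.png

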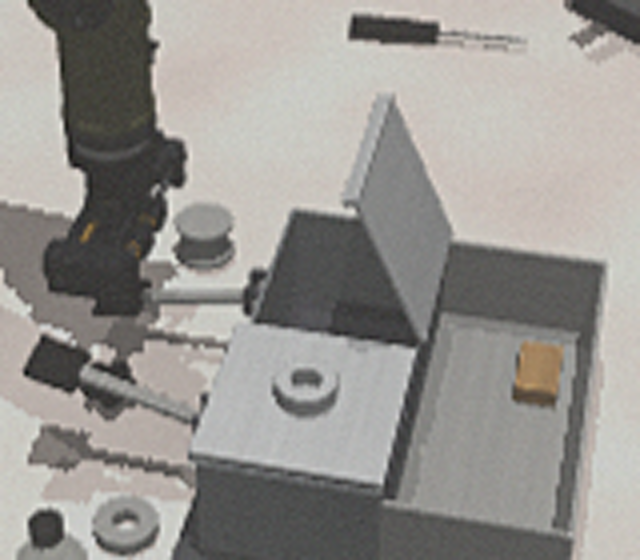

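```bash
python3 - <<'E'
from h import *
p=[ 0.66625164,-0.0508291,0.30184741]
for a in(.85,.95,1.05,1.15):
    for y in(.155,.005):
        L,h=.146,.006
        X=[.07-L*np.cos(a)+h*np.sin(a),y,.111+L*np.sin(a)+h*np.cos(a)]
        print(a,y,((proj("scene",hw(p,X))-[190,130])*4).round(0))
E
python3 -m inch '0 2 0 0; 0 3 0 0; 0 3 0 0'
python3 - <<'E'
from plant import r
import cv2
d=r.snapshot("scene"); f=d["frame"][:,:,::-1]
print(r.get_state()["contact_force"],r.get_state()["tool_pos"])
cv2.imwrite("pics/scene9.png",cv2.resize(f[130:270,190:350],(0,0),fx=4,fy=4,interpolation=cv2.INTER_CUBIC))
E
```

```text
0.85 0.155 [344. 109.]
0.85 0.005 [305. 217.]
0.95 0.155 [358. 102.]
0.95 0.005 [320. 210.]
1.05 0.155 [373.  97.]
1.05 0.005 [337. 205.]
1.15 0.155 [389.  93.]
1.15 0.005 [354. 201.]
clock: 7.95
tool_pos: [0.4473, -0.0329, 0.0384]
eef_rot: [-0.568, 0.42, -0.422, 0.569]
contact_force: [-2.5, 2.3, 36.0]
opening: 0.007
[-2.29129778  0.7214907  35.56051425] [ 0.44734356 -0.03295865  0.0384074 ]
```

View pics/scene9.png

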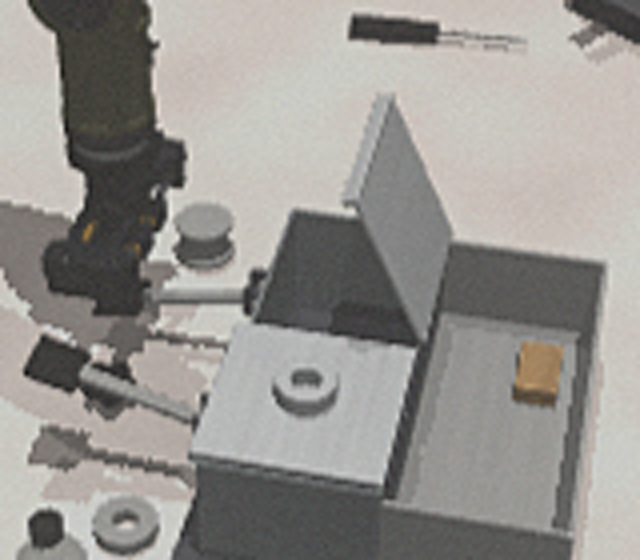

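At the stop: force jumped to 36 N and the lid corner at px (388,95) matches 1.15 rad. The offcut lies in the tray. Now a slow release at about 16 mm/s.

```bash
python3 -m inch '0 -1.5 0 0; 0 -3 0 0; 0 -4.5 0 0; 0 -6 0 0; 0 -7.5 0 0; 0 -9 0 0; 0 -10.5 0 0; 0 -12 0 0; 0 -13.5 0 0; 0 -15 0 0'
python3 -m inch '0 -1.5 0 0; 0 -3 0 0; 0 -4.5 0 0; 0 -6 0 0; 0 -7.5 0 0; 0 -9 0 0; 0 -10.5 0 0; 0 -12 0 0; 0 -13.5 0 0; 0 -15 0 0'
python3 - <<'E'
from plant import r
import cv2
d=r.snapshot("scene"); f=d["frame"][:,:,::-1]
print(r.get_state()["contact_force"],r.get_state()["tool_pos"])
cv2.imwrite("pics/scene10.png",cv2.resize(f[130:270,190:350],(0,0),fx=4,fy=4,interpolation=cv2.INTER_CUBIC))
E
```

```text
clock: 9.0
tool_pos: [0.4468, -0.033, 0.0511]
eef_rot: [0.568, -0.421, 0.421, -0.568]
contact_force: [-0.8, 0.3, 1.4]
opening: 0.011
clock: 10.0
tool_pos: [0.4473, -0.0329, 0.0662]
eef_rot: [-0.568, 0.421, -0.421, 0.568]
contact_force: [-1.4, -0.2, 1.9]
opening: 0.007
[-1.1084211  -0.30059822  3.49805187] [ 0.44728132 -0.03288861  0.06633298]
```

View pics/scene10.png

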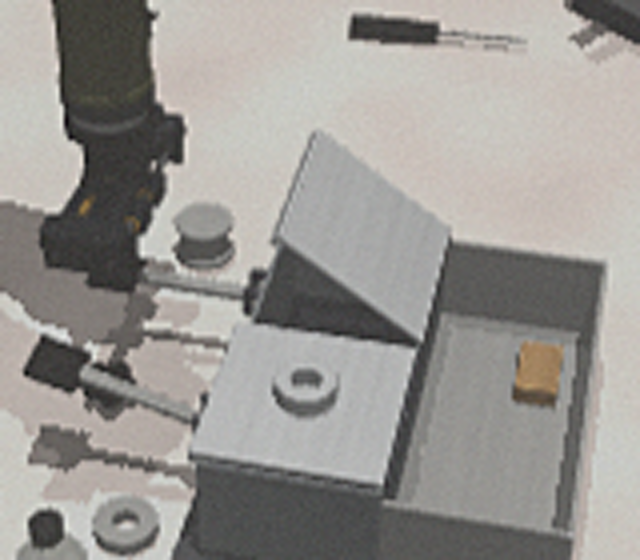

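The lid is following the lever down in control, at about 0.65 rad. Continuing at the same pace.

```bash
python3 -m inch '0 -1.5 0 0; 0 -3 0 0; 0 -4.5 0 0; 0 -6 0 0; 0 -7.5 0 0; 0 -9 0 0; 0 -10.5 0 0; 0 -12 0 0; 0 -13.5 0 0; 0 -15 0 0'
python3 -m inch '0 -1.2 0 0; 0 -2.4 0 0; 0 -3.6 0 0; 0 -4.8 0 0; 0 -6 0 0; 0 -7.2 0 0; 0 -8.4 0 0; 0 -9.6 0 0; 0 -10.8 0 0; 0 -12 0 0'
python3 -m inch '0 -1.2 0 0; 0 -2.4 0 0; 0 -3.6 0 0; 0 -4.8 0 0; 0 -6 0 0; 0 -7.2 0 0; 0 -8.4 0 0; 0 -9.6 0 0; 0 -10.8 0 0; 0 -12 0 0'
python3 -m inch '0 -1.2 0 0; 0 -2.4 0 0; 0 -3.6 0 0; 0 -4.8 0 0; 0 -6 0 0; 0 -7.2 0 0; 0 -8.4 0 0; 0 -9.6 0 0; 0 -10.8 0 0; 0 -12 0 0'
python3 - <<'E'
from plant import r
import cv2
d=r.snapshot("scene"); f=d["frame"][:,:,::-1]
print(r.get_state()["contact_force"],r.get_state()["tool_pos"])
cv2.imwrite("pics/scene11.png",cv2.resize(f[130:270,190:350],(0,0),fx=4,fy=4,interpolation=cv2.INTER_CUBIC))
E
```

```text
clock: 11.05
tool_pos: [0.4484, -0.0326, 0.0813]
eef_rot: [-0.568, 0.42, -0.421, 0.569]
contact_force: [2.5, 1.5, 3.1]
opening: -0.001
clock: 12.05
tool_pos: [0.4472, -0.0329, 0.0931]
eef_rot: [-0.568, 0.421, -0.421, 0.568]
contact_force: [3.3, 0.9, 3.2]
opening: 0.006
clock: 13.05
tool_pos: [0.4455, -0.0333, 0.1048]
eef_rot: [0.569, -0.422, 0.42, -0.567]
contact_force: [-0.4, 0.1, 0.3]
opening: 0.005
clock: 14.05
tool_pos: [0.4472, -0.0329, 0.1171]
eef_rot: [0.568, -0.421, 0.421, -0.568]
contact_force: [-0.3, 0.1, 1.0]
opening: 0.001
[0.10150371 0.32587317 0.26440304] [ 0.44724446 -0.03291939  0.11724758]
```

View pics/scene11.png

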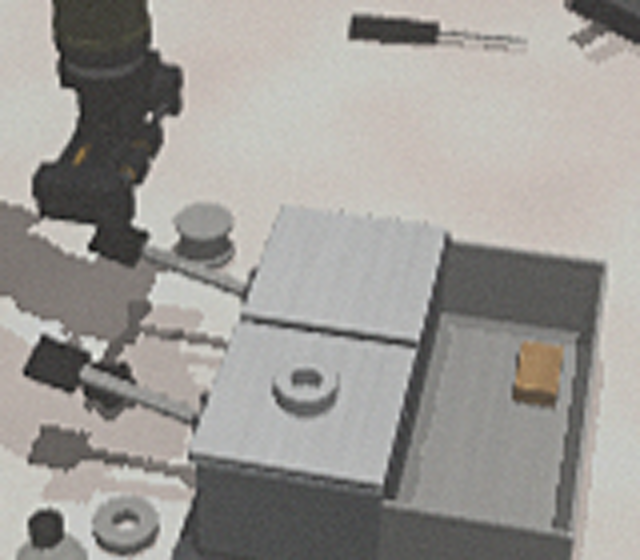

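The lid is shut, with no force on the tool. Moving the hand well clear, upward.

```bash
python3 -m inch '0 -5 0 0; 0 -15 0 0; 0 -30 0 0; 0 -50 0 0; 0 -70 0 0; 0 -90 0 0; 0 -105 0 0; 0 -115 0 0; 0 -120 0 0; 0 -120 0 0'
python3 - <<'E'
from plant import r
import cv2
for n in("scene","top"):
    d=r.snapshot(n); f=d["frame"][:,:,::-1]
    c=f[130:330,160:350] if n=="scene" else f[100:300,140:400]
    cv2.imwrite(f"pics/{n}12.png",cv2.resize(c,(0,0),fx=2.9,fy=2.9,interpolation=cv2.INTER_CUBIC))
print(r.get_state()["contact_force"],r.get_state()["tool_pos"])
E
```

```text
clock: 15.1
tool_pos: [0.4473, -0.0329, 0.2375]
eef_rot: [-0.568, 0.421, -0.421, 0.568]
contact_force: [0.2, -0.1, 0.1]
opening: 0.004
[-0.29263364  0.42627626 -0.85085082] [ 0.44676963 -0.03293913  0.23661315]
```

View pics/scene12.png

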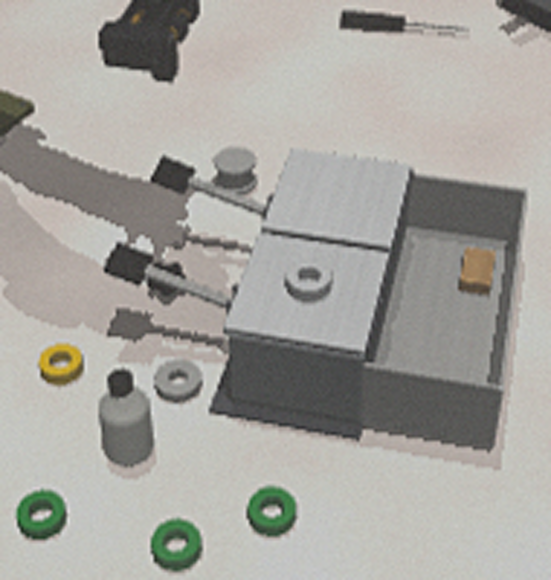

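View pics/top12.png

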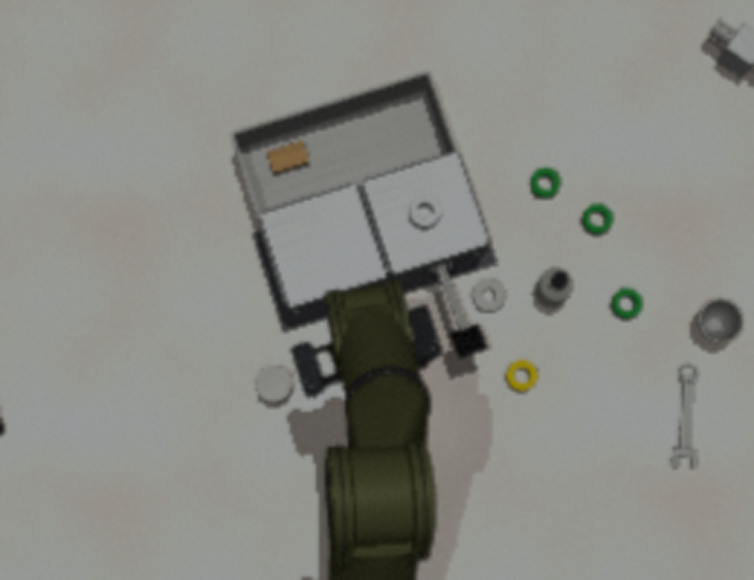

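The offcut lies in the tray (scene crop (477,270)), both lids are shut, the ring is on the right lid, the pads are up and the bystanders have not moved.

```bash
python3 -c "
from plant import r
print(r.finish_job())"
```

```text
the job is handed in; nothing more can be done
None
```

The offcut is in the catch tray and the job is handed in at about 15 s of the 42 s allowed. It was on the left lid, so I pressed only the left lever, with shut fingers. I took it right to its stop, where the force rose to about 36 N and the lid edge in the picture matched 1.15 rad. I then let the lever up evenly over about 5 s and raised the hand about 120 mm clear.

- **Last checks:** the last pictures show both lids shut, the ring still on the right lid and the bystanders in view in place. The star knob was clearly visible only in the scene view, because the arm covered it from above. The tool force read about zero.
- **Disagreement:** the fingertips met the left pad about 15 mm lower by the tool reading than the stated 113 mm, and reached the stop at about 30 mm instead of 49 mm. I went by force and pictures instead. I did not find the cause.
- **Not measured:** I did not measure the lid's speed as it closed. At my lowering rate it works out to roughly 0.3 rad/s, well under the 1.5 rad/s slam limit.

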